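# Open the square sample jar and hold its cap over the mouth

## Robot

A 6-joint arm with a two-finger parallel gripper is mounted at the origin on the work surface. World frame = base frame: x ahead of the robot, y to its left, z up, the work surface at z = 0. Lengths are in m, angles in degrees, forces in N, time in s.
With the tool pointing down it reaches from about 0.25 to 0.725 m from the base axis. Payload 9.7 kg.
Tool frame: the origin (TCP) lies at the centre of the arm's flange, where the gripper is bolted on; the fingertips stand 173 mm ahead of it and the grasp point (between the pads) lies bot.grip_depth ahead of it (bot.grip_depth is the distance from the TCP to the grasp point, in m); z points along the fingers, y is the direction in which the jaws open and shut (so a half turn about z gives the same grasp; the last joint's range is limited). The gripper opens to 85 mm and grips with 20 to 120 N. Pads are 22 mm wide; open, the fingers measure 114 mm over their backs; the gripper's body (76 mm by 85 mm) begins 54 mm behind the grasp point. The pads swing forward as they close: fully open they stand 13 mm farther back than shut.
Start: joints at [64.916, 4.979, 10.078, 95.1, 0, 90], TCP at [0.233, 0.498, 0.405] pointing down, gripper open.
Joint ranges: [-179.16, 179.16], [-48.56, 103.87], [-65.8, 70.77], [-126.05, 130.52], [-82.76, 87.17], [-180, 180]. Speed limits (degrees/s): [127.2, 127.2, 147.25, 180, 180, 180].

## Interface

Orientations are given as [roll, pitch, yaw] about the fixed x, y, z axes, in that order (R = Rz(yaw) Ry(pitch) Rx(roll)).
In Python, from workcell import status, viewer, bot gives the robot as it stands. The module is installed in compiled form; this text tells all that it offers.
- The arm moves only by the tool move_arm, never from a script. Its argument "commands" is a list of rows, each an object with "claw": the gripper's target within -1 to 1 (fully open at 1, half-way at 0, shut at -1); "travel": the shift along the tool's x, y, z in cm, a list of three; "turn": the turn about the tool's z in degrees. A call has 1 to 5 rows; each row shifts and turns the commanded pose from where the row before left it, along the tool's axes as they then stand; what a row does not reach is not made up. A row lasts 1/12 s, in which the tool goes at most 41.7 mm and 7.16 degrees, less where a joint would pass 70% of its speed; a pose out of reach is approached as far as the arm can. A call is refused whole if a number of a shift passes 4.17 or a number of a turn 7.16, either way. A call with a gripper value outside its range is refused whole. The fingers move at their own pace and stop on an object; "squeeze" is the grip in N (left out, the last holds). Time passes only in rows, so rows that do not move let the fingers close. It gives the time, the measured TCP pose, the force and the opening at its end, in the units of the state.
- status.get_obs(): the state, without advancing time (a new reading comes with each control period).
- viewer.camera(name): name is "side" or "top" or "wrist"; returns the picture (480x640x3 uint8, blue, green, red); there is no depth.
- viewer.camera_params(name): a dict with "camera_matrix" (3x3 intrinsics, pixels), "xyz" and "rotation" of the camera in the world. Camera axes: x right, y up, looking along -z (the intrinsics and any distortion apply to the point x, -y, -z); pixel columns grow to the right and rows downward; lengths in m; the calibration is good to about 2 mm. The wrist camera is an equidistant fisheye: a pixel r from the principal point sees the ray r / f radians off the axis. A picture is of the moment at which its call begins: read the wrist's pose just before it. camera_params takes no time and is no camera call; for the wrist camera it gives the pose at the moment of the call.
- bot.job_done(): hands the job in, once; it reports no verdict.
The state is a dict: "time": time; "q": joint angles; "qd": joint speeds; "joint_efforts": joint torques, N m; "ee_pos": TCP position; "tcp_rot": TCP orientation; "wrist_force": force on the tool from outside, world axes, zero at the start; "torque": the same for the moment, N m; "opening": finger opening in m.
Only numpy, scipy, OpenCV 4.12 (cv2) and the standard library are available. Lean on these libraries where they do the work, as an engineer would, in place of code of your own. Each camera call takes 0.05 s, during which the arm holds its last target.

## Task

Take the square sample jar, still closed, out of the bottle crate and set it right down in the square pocket of the jar holder. With the jar braced there, unscrew its tight cap anticlockwise, stop turning as soon as the threads let go, lift the cap straight off and finish holding it in the gripper, level, just above the open mouth and touching nothing else: the cap is not put down or let go. Leave the other containers standing in the crate.

Things in the scene. Friction and masses are not known exactly. Their poses are not given: they have to be found in the camera images.
- jar_mid (a point): Middle of the loose white square jar, on its axis, 62 mm above its underside; z up, x and y square to its flat sides. 160 g, empty. Body 64 mm square with 9 mm corner radii, sides straight to 85 mm up, shoulder to 97 mm, then a round neck 46 mm across with its rim 124 mm up. The only square container in the crate and the tallest; it stands at any yaw.
- jar_mouth (a point): Centre of the jar's mouth, level with the neck's rim, 124 mm above the jar's underside; axes as jar_mid. The neck has a three-start quick thread: the cap comes off in less than a quarter turn.
- cap_mid (a point): Middle of the jar's round blue ribbed screw cap, 61 mm across and 28 mm high (14 mm below and above this point), about 65 g; z up its axis. On the closed jar it spans 101 to 129 mm above the jar's underside, axes parallel to the jar's, with at least 6 mm free below its edge. The closed jar can be lifted by it. Starting it takes 0.3 to 0.6 N m, so the jar must be braced.
- cap_edge (a point): Centre of the cap's lower edge, 14 mm below cap_mid; same axes. Turned anticlockwise from above relative to the jar, the cap rises 14 mm per full turn (2.6 mm in all) and leaves the thread at 68 deg; it is then lifted straight up. Turned past about 100 deg without lifting, it runs against the next thread. A sprung liner pushes it up 12 N when tight, little at the end.
- pocket (a point): Floor centre of the square pocket in the jar holder: grey block 110 x 110 mm, 47 mm high, on a 150 mm square steel flange bolted to the bench (bolt heads to 11 mm). Pocket 67 mm square, 35 mm deep, floor 12 mm above the bench, 6 mm chamfer; x and y square to its sides, z up. The jar fits at any quarter turn, has about 4 deg of play there, and its cap is then 113 to 141 mm above the bench.
- crate: White bottle crate fixed to the bench, 220 x 220 mm, walls 75 mm high, 4 mm thick, floor 4 mm; two crossing partitions 64 mm high make four cells about 104 mm square, centres 53 mm from its axis along its x and its y. Origin: centre of its underside; axes square to its sides. Each cell holds one container.
- round_jar_mid (a point): Bystander in the crate: centre of a round white jar with a blue cap, 64 mm diameter, 92 mm high (this point half-way up).
- ointment_pot_mid (a point): Bystander in the crate: centre of a squat round white pot with a wide blue lid, 74 mm diameter, 56 mm high (this point half-way up).
- slim_bottle_mid (a point): Bystander in the crate: centre of a slim round white bottle with a small blue cap, 48 mm diameter, 94 mm high (this point half-way up).
Mind the look-alikes: they are no part of the job. Leave any red look-alike of the part that bears cap_mid alone.

How it is judged (in metres and radians):
On the way, in this order (a step that is already met when the one before it is completed fails the run):
1. the jar stands seated in the holder's pocket with its cap still screwed on (z of jar_mid in the frame of pocket between 0.057 and 0.066 m and horizontal distance between jar_mid and pocket below 0.008 m and angle between jar_mid's own z axis and vertical below 0.09 rad and z of cap_mid in the frame of jar_mid below 0.0545 m and angle between the x axis of cap_mid and the x axis of jar_mid, either way round below 0.35 rad), for 0.2 s.
2. the cap is turned out of its thread (63 degrees or more relative to the jar) before it is raised, the jar braced in the pocket (z of jar_mid in the frame of pocket between 0.057 and 0.066 m and horizontal distance between jar_mid and pocket below 0.008 m and angle between jar_mid's own z axis and vertical below 0.09 rad and angle between the x axis of cap_mid and the x axis of jar_mid, either way round above 1.1 rad and z of cap_mid in the frame of jar_mid below 0.062 m), for 0.04 s.
At the end, for the whole second after the job is handed in: Jar home in the pocket (within 4 mm, 8 mm of centre, upright within 5 deg) and untouched; cap held still in the fingers, off the jar, turned 52 to 128 deg from closed, level within 15 deg, within 25 mm of the mouth's axis, lower edge 4 to 70 mm above the rim; the others stand in the crate (z of jar_mid in the frame of pocket between 0.057 and 0.066 m and horizontal distance between jar_mid and pocket below 0.008 m and angle between jar_mid's own z axis and vertical below 0.09 rad and z of cap_mid in the frame of jar_mouth between 0.018 and 0.084 m and angle between the x axis of cap_mid and the x axis of jar_mid, either way round above 0.9 rad and horizontal distance between cap_mid and jar_mouth below 0.025 m and angle between cap_mid's own z axis and vertical below 0.26 rad and contact force between the fingers and cap above 2 N and contact force between each of cap, the fingers and jar below 0.05 N and linear speed of cap below 0.03 m/s and angle between each of round_jar_mid, ointment_pot_mid, slim_bottle_mid's own z axis and vertical below 0.2 rad and horizontal distance between each of round_jar_mid, ointment_pot_mid, slim_bottle_mid and crate below 0.13 m); the arm keeps its last pose, push and grip.
It fails at once if another container is tipped over or lifted out of the crate (angle between any of round_jar_mid, ointment_pot_mid, slim_bottle_mid's own z axis and vertical above 0.5 rad or height (world z) of any of round_jar_mid, ointment_pot_mid, slim_bottle_mid above 0.1 m).
It also fails if it takes over 51 s, if anything falls off the work surface, if the arm or the gripper's body presses on something with over 40 N, if the wrist force passes 120 N, or if a joint passes its speed limit or range.

## Working session

There is one attempt and no reset: what is moved stays moved. The work goes in short steps, Python scripts to look and compute and a tool call to move; the robot and the scene stay as the last step left them, time stands still between calls to the robot, and variables do not carry over. Pictures are saved under pics/ and viewed, and the job is handed in when it is done.

Besides the shell and the picture viewer there is one more tool, called after "Request:" by a JSON object that holds its "api" and its "payload", one argument or row to a line. move_arm: Moves the arm, as the interface text tells. Its arguments: {"type":"object","properties":{"commands":{"type":"array"},"squeeze":{"type":"number"}},"required":["commands"]}

```bash
mkdir -p pics
python3 - <<'E'
from workcell import status, viewer, bot
import cv2
print(status.get_obs(), bot.grip_depth)
for n in ["side","top","wrist"]:
    p=viewer.camera_params(n); print(n,p)
    cv2.imwrite(f"pics/{n}0.png",viewer.camera(n))
E
```

```text
{'time': 0.0, 'q': array([ 6.49138174e+01,  5.01243707e+00,  1.00341936e+01,  9.50978931e+01,
       -1.85381698e-03,  9.00005174e+01]), 'qd': array([-0.04846876, -0.14926257,  0.00124228,  0.04791052,  0.0240109 ,
        0.03737001]), 'joint_efforts': array([ 1.28662497e-03, -5.20384312e+01,  4.64805722e+01,  1.61336950e-02,
        4.33714786e-05, -1.08987848e-06]), 'ee_pos': array([0.23319858, 0.49812983, 0.40396774]), 'tcp_rot': array([-1.79923863e+02,  1.85450287e-03,  1.54913302e+02]), 'wrist_force': array([-0.15954669,  0.14909689, -0.00719943]), 'torque': array([0.00189387, 0.00874306, 0.02690878]), 'opening': 0.0854797575631682} 0.1547
side {'camera_matrix': array([[448.68855287,   0.        , 322.9387194 ],
       [  0.        , 448.68855287, 235.33642122],
       [  0.        ,   0.        ,   1.        ]]), 'xyz': array([ 0.02219365, -0.53675784,  0.50765871]), 'rotation': array([ 59.83770677,   0.23960239, -40.4933339 ])}
top {'camera_matrix': array([[460.34581157,   0.        , 315.67168999],
       [  0.        , 460.34581157, 238.88013117],
       [  0.        ,   0.        ,   1.        ]]), 'xyz': array([ 0.34277775, -0.01376652,  0.90309927]), 'rotation': array([ 9.66237918e+00,  5.13723752e-02, -9.11001279e+01])}
wrist {'camera_matrix': array([[371.64829954,   0.        , 318.59367192],
       [  0.        , 371.64829954, 246.16301548],
       [  0.        ,   0.        ,   1.        ]]), 'xyz': array([0.17098294, 0.5279013 , 0.37382927]), 'rotation': array([-1.59257225e+01,  3.30842340e-02,  6.49375041e+01])}
```

View pics/side0.png

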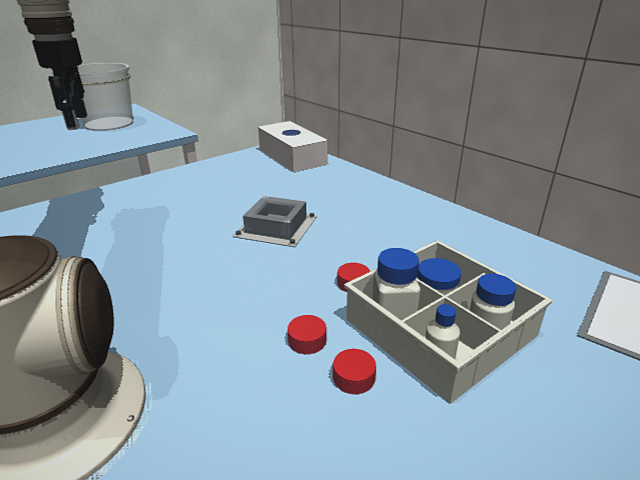

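View pics/top0.png

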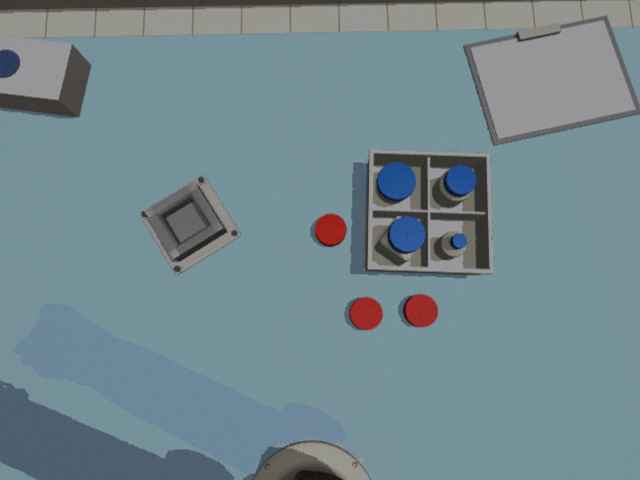

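View pics/wrist0.png

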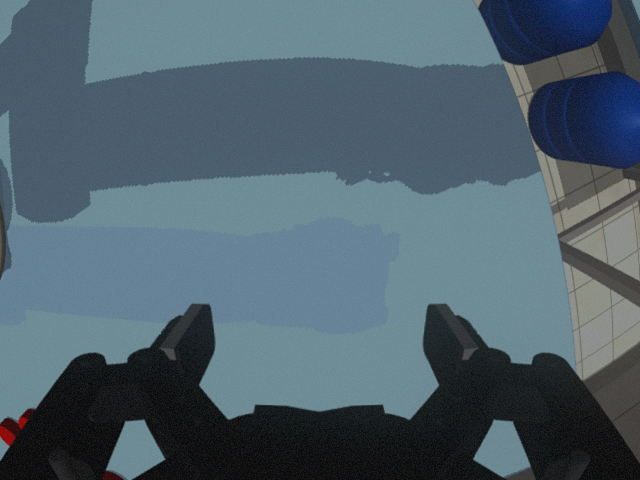

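The side view shows the square-shouldered jar under the blue cap at about (398,265), and the top view shows the same one at (407,234). 

Things it could be confused with in the top view:
- ointment pot (397,182)
- round jar (460,181)
- slim bottle (459,242)
- red caps (331,230), (366,313) and (421,310)

By description I choose (407,234), the tallest and the only one with a square shoulder. I'll check that in a crop.

```bash
cat > h.py <<'E'
import numpy as np, cv2
from scipy.spatial.transform import Rotation as R
from workcell import status, viewer, bot
def cam(n):
    p=viewer.camera_params(n); return p['camera_matrix'],np.array(p['xyz']),R.from_euler('xyz',p['rotation'],degrees=True).as_matrix()
def proj(c,P):
    K,t,M=c; q=(np.atleast_2d(P)-t)@M; q=q*[1,-1,-1]
    u=q@K.T; return u[:,:2]/u[:,2:]
def back(c,uv,z):
    K,t,M=c; uv=np.atleast_2d(uv).astype(float)
    d=np.c_[uv,np.ones(len(uv))]@np.linalg.inv(K).T*[1,-1,-1]@M.T
    return t+d*((z-t[2])/d[:,2])[:,None]
E
python3 - <<'E'
import cv2
a=cv2.imread('pics/top0.png'); s=cv2.imread('pics/side0.png')
x=cv2.resize(a[140:290,350:510],None,fx=5,fy=4*1.25,interpolation=cv2.INTER_CUBIC)[:600]
cv2.imwrite('pics/c1.png',cv2.resize(x,(640,600)))
cv2.imwrite('pics/c1.png',cv2.resize(a[150:280,350:500],None,fx=4.6,fy=4.6,interpolation=cv2.INTER_CUBIC))
cv2.imwrite('pics/c2.png',cv2.resize(s[235:335,330:460],None,fx=6,fy=6,interpolation=cv2.INTER_CUBIC))
cv2.imwrite('pics/c3.png',cv2.resize(a[170:280,130:250],None,fx=5,fy=5,interpolation=cv2.INTER_CUBIC))
cv2.imwrite('pics/c4.png',cv2.resize(s[185:255,225:325],None,fx=8,fy=8,interpolation=cv2.INTER_CUBIC))
E
```

```text
(no output)
```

View pics/c1.png

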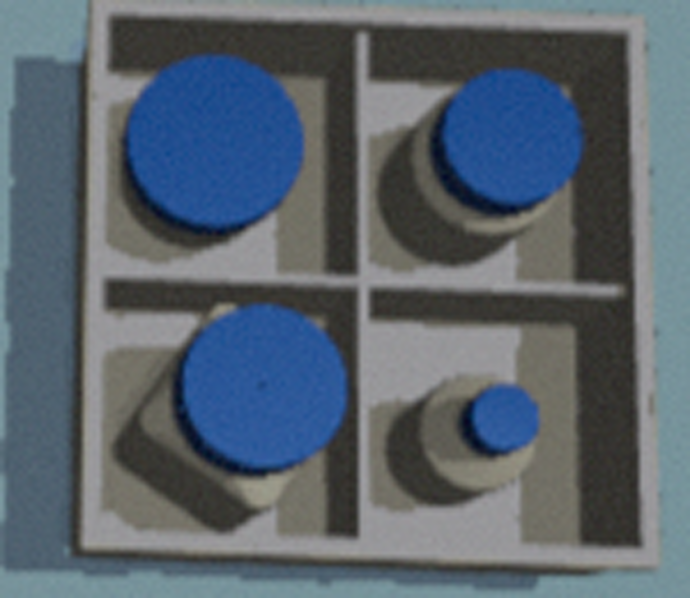

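View pics/c2.png

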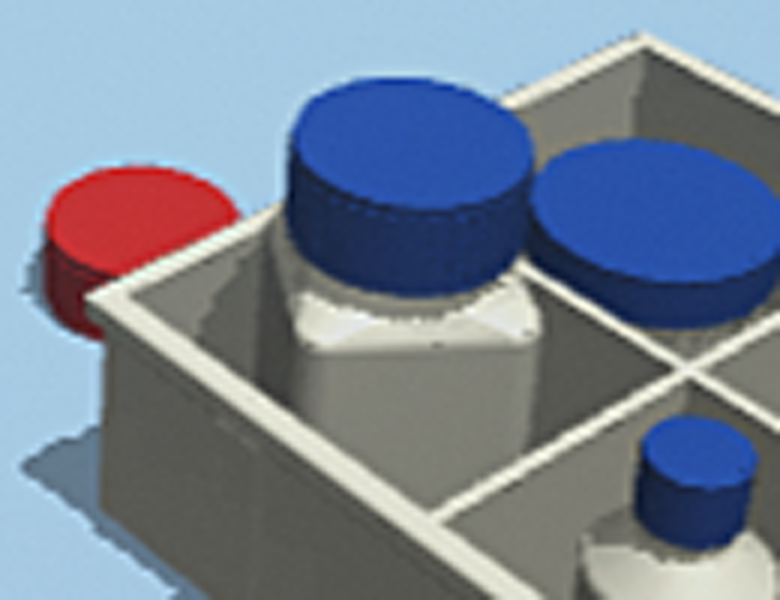

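View pics/c3.png

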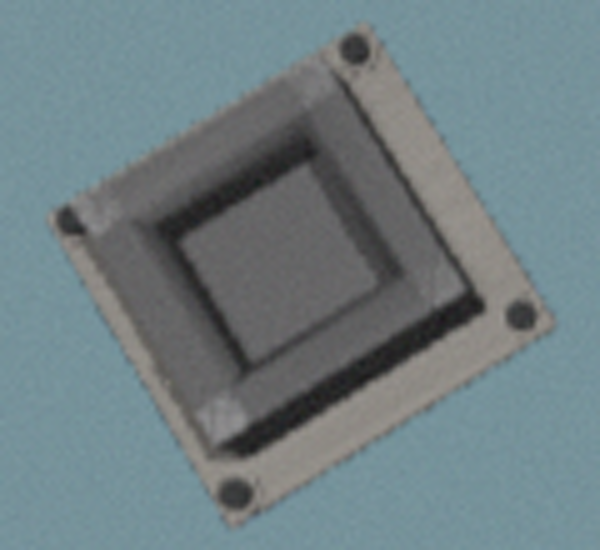

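View pics/c4.png

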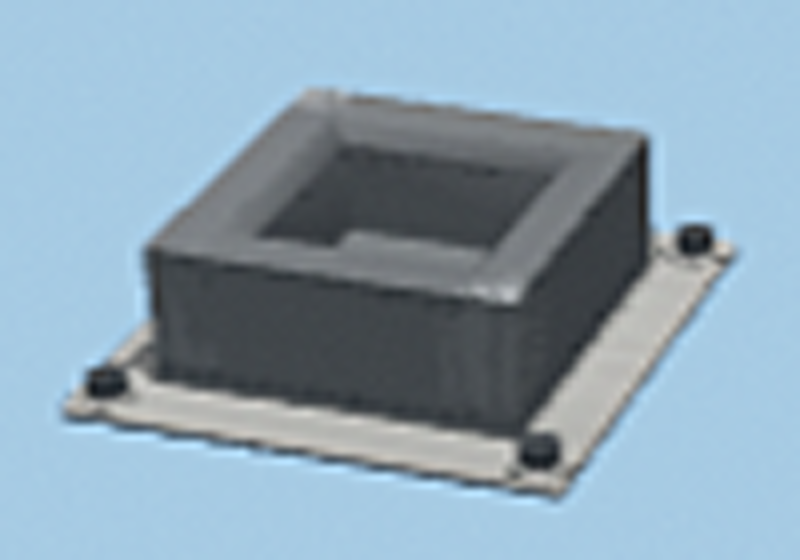

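Run:
```python
from h import *
T=cam('top');S=cam('side')
f=lambda pts,o,s:np.array(pts)/s+np.array(o)-0.0
pr=lambda n,x:print(n,np.round(x,4).tolist())
# flange corners
for z in(.003,.006):
    P=back(T,f([[370,22],[555,322],[235,527],[50,215]],(130,170),5),z); pr('flange',P[:,:2]); pr('c',P.mean(0)); 
    d=P-np.roll(P,-1,0); print(np.hypot(d[:,0],d[:,1]),np.degrees(np.arctan2(d[:,1],d[:,0])))
# holder top corners 110 square z=.047
P=back(T,f([[325,60],[482,302],[215,452],[88,215]],(130,170),5),.047);pr('block',P); pr('c',P.mean(0));d=P-np.roll(P,-1,0); print(np.hypot(d[:,0],d[:,1]),np.degrees(np.arctan2(d[:,1],d[:,0])))
P=back(S,f([[315,90],[648,135],[515,300],[150,250]],(225,185),8),.047);pr('block side',P); pr('c',P.mean(0));d=P-np.roll(P,-1,0); print(np.hypot(d[:,0],d[:,1]),np.degrees(np.arctan2(d[:,1],d[:,0])))
# pocket floor z .012
P=back(T,f([[312,163],[385,280],[250,365],[180,242]],(130,170),5),.012);pr('floor',P); pr('c',P.mean(0));d=P-np.roll(P,-1,0); print(np.hypot(d[:,0],d[:,1]),np.degrees(np.arctan2(d[:,1],d[:,0])))
# cap top
P=back(T,f([[262,304],[262,470],[178,387],[348,387]],(350,150),4.6),.133);pr('cap top',P);pr('c',[(P[0]+P[1])/2,(P[2]+P[3])/2])
P=back(S,f([[290,143],[532,143],[410,77],[412,210]],(330,235),6),.133);pr('cap side',P);pr('c',[P[:2].mean(0),P[2:].mean(0)])
P=back(S,f([[325,352],[515,345]],(330,235),6),.089);pr('edge',P);d=P[1]-P[0];print(np.degrees(np.arctan2(d[1],d[0])),np.hypot(*d[:2]))
P=back(T,f([[262,508],[140,420],[225,305]],(350,150),4.6),.089);pr('corners',P)
P=back(T,f([[90,5],[645,15],[662,565],[80,550]],(350,150),4.6),.075);pr('crate',P);pr('c',P.mean(0));d=P-np.roll(P,-1,0); print(np.hypot(d[:,0],d[:,1]),np.degrees(np.arctan2(d[:,1],d[:,0])))
```

```text
flange [[0.6333, 0.2085], [0.5079, 0.1323], [0.4288, 0.2569], [0.5554, 0.3349]]
c [0.5313, 0.2331, 0.003]
[0.14672794 0.14763136 0.14876214 0.14855244] [  31.28133407  -57.57940023 -148.35372579  121.63004913]
flange [[0.6323, 0.2077], [0.5074, 0.1318], [0.4285, 0.256], [0.5547, 0.3338]]
c [0.5307, 0.2323, 0.006]
[0.1462389  0.14713931 0.14826632 0.14805732] [  31.28133407  -57.57940023 -148.35372579  121.63004913]
block [[0.6042, 0.2146, 0.047], [0.5081, 0.1528, 0.047], [0.4528, 0.252, 0.047], [0.5447, 0.3034, 0.047]]
c [0.5275, 0.2307, 0.047]
[0.1142869  0.11354708 0.10528715 0.10688196] [  32.72757887  -60.89040671 -150.78906312  123.81733294]
block side [[0.5505, 0.302, 0.047], [0.6069, 0.2121, 0.047], [0.5166, 0.1564, 0.047], [0.4578, 0.2456, 0.047]]
c [0.5329, 0.229, 0.047]
[0.10609924 0.10608304 0.10689111 0.10853337] [ 122.07587433   31.68939378  -56.6146937  -148.70520418]
floor [[0.5725, 0.2281, 0.012], [0.5244, 0.198, 0.012], [0.4914, 0.2503, 0.012], [0.5413, 0.2795, 0.012]]
c [0.5324, 0.239, 0.012]
[0.0566836  0.06179106 0.0578058  0.06012805] [  31.9976741   -57.74842097 -149.65588598  121.21216792]
cap top [[0.5104, -0.1725, 0.133], [0.4481, -0.1692, 0.133], [0.4797, -0.1398, 0.133], [0.4785, -0.2026, 0.133]]
c [[0.4793, -0.1709, 0.133], [0.4791, -0.1712, 0.133]]
cap side [[0.4572, -0.1549, 0.133], [0.5036, -0.195, 0.133], [0.5043, -0.1536, 0.133], [0.4579, -0.195, 0.133]]
c [[0.4804, -0.1749, 0.133], [0.4811, -0.1743, 0.133]]
edge [[0.4445, -0.1824, 0.089], [0.4831, -0.2119, 0.089]]
-37.39561302343891 0.048531554694579905
corners [[0.4393, -0.1774, 0.089], [0.4747, -0.1317, 0.089], [0.5199, -0.167, 0.089]]
crate [[0.6497, -0.1206, 0.075], [0.641, -0.3476, 0.075], [0.4155, -0.3356, 0.075], [0.4258, -0.1079, 0.075]]
c [0.533, -0.2279, 0.075]
[0.22721147 0.2257701  0.22787142 0.22424975] [ 87.79796483  -3.05441025 -92.58706422 176.77248552]
```

The crop confirms it: the jar at top (407,234) has a square shoulder, and in the side view it is the tallest. The numbers agree with the given sizes:

| Item | Position (x, y) | Yaw |
|---|---|---|
| Jar | about (0.480, -0.172) | about -37.6° |
| Pocket | about (0.531, 0.232) | about 31.7° |

I'll look at both with the wrist camera on the way, pocket first.

Request:
{"api": "move_arm", "payload": {
  "commands": [
    {"claw": 1,"travel": [-3.5,-1.3,0],"turn": 0},
    {"claw": 1,"travel": [-3.5,-1.3,0],"turn": 0},
    {"claw": 1,"travel": [-3.5,-1.3,0],"turn": 0},
    {"claw": 1,"travel": [-3.5,-1.3,0],"turn": 0},
    {"claw": 1,"travel": [-3.5,-1.3,0],"turn": 0}
  ],
  "squeeze": 100
}}

```text
time: 0.57
ee_pos: [0.3649, 0.3637, 0.4045]
tcp_rot: [-180.0, -0.0, 154.9]
wrist_force: [0.2, 1.5, -0.5]
opening: 0.0853
```

Request:
{"api": "move_arm", "payload": {
  "commands": [
    {"claw": 1,"travel": [-3.5,-1.3,0],"turn": 0},
    {"claw": 1,"travel": [-3.5,-1.3,0],"turn": 0},
    {"claw": 1,"travel": [-3.5,-1.3,0],"turn": 0},
    {"claw": 1,"travel": [-3.5,-1.3,0],"turn": 0},
    {"claw": 1,"travel": [0,0,0],"turn": 0}
  ]
}}

```text
time: 0.98
ee_pos: [0.4721, 0.2548, 0.404]
tcp_rot: [-179.9, 0.1, 154.7]
wrist_force: [0.7, -0.2, -0.5]
opening: 0.0854
```

Run:
```python
from h import *
o=status.get_obs();print(o['time'],o['ee_pos'],o['tcp_rot'],o['q'])
p=viewer.camera_params('wrist');print(p['xyz'],p['rotation'])
cv2.imwrite('pics/w1.png',viewer.camera('wrist'))
```

```text
0.9833 [0.47206792 0.25478104 0.40398232] [-1.79928626e+02  5.30192731e-02  1.54650000e+02] [ 2.83739770e+01  3.10412232e+00  8.01707814e+00  9.49391254e+01
 -8.49729764e-02  5.37240292e+01]
[0.41005241 0.28482025 0.37367762] [-1.59776466e+01  3.80179835e-02  6.46692083e+01]
```

View pics/w1.png

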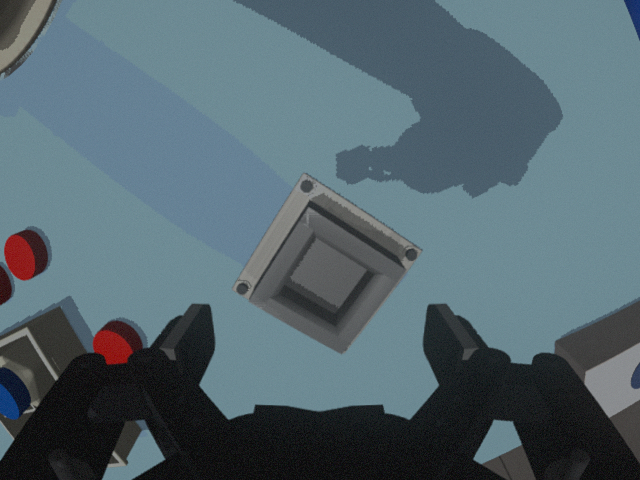

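The pocket shows at about (330,272) in the wrist view, with flange corners near (306,173), (422,250) and (233,291). I'll crop it to measure.

```bash
cat >> h.py <<'E'
def fback(p,uv,z):
    K=p['camera_matrix'];t=np.array(p['xyz']);M=R.from_euler('xyz',p['rotation'],degrees=True).as_matrix()
    uv=np.atleast_2d(uv).astype(float); d=(uv-[K[0,2],K[1,2]])/K[0,0]; r=np.linalg.norm(d,axis=1)[:,None]
    v=np.c_[d*np.sinc(r/np.pi)**1*1.0, np.cos(r[:,0])]  # sin(r)/r * d
    w=(v*[1,-1,-1])@M.T
    return t+w*((z-t[2])/w[:,2])[:,None]
def sq(P):
    d=P-np.roll(P,-1,0); return np.round(np.hypot(d[:,0],d[:,1]),4),np.round(np.degrees(np.arctan2(d[:,1],d[:,0]))%90,2)
E
python3 - <<'E'
import cv2
a=cv2.imread('pics/w1.png')
cv2.imwrite('pics/c5.png',cv2.resize(a[165:360,225:430],None,fx=3,fy=3,interpolation=cv2.INTER_CUBIC))
E
```

```text
(no output)
```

View pics/c5.png

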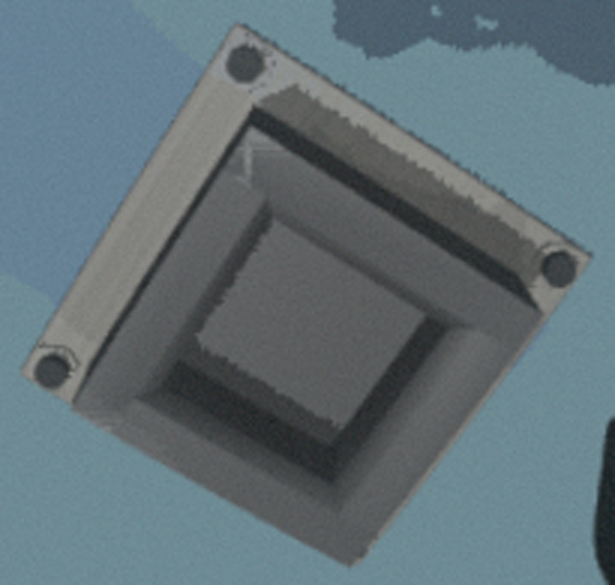

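Run:
```python
from h import *
p=dict(camera_matrix=viewer.camera_params('wrist')['camera_matrix'],xyz=[0.41005241,0.28482025,0.37367762],rotation=[-15.9776466,0.0380179835,64.6692083])
f=lambda pts:np.array(pts)/3+np.array((225,165))
P=fback(p,f([[255,112],[545,312],[352,566],[75,405]]),.047);print(P.round(4),P.mean(0),sq(P))
P=fback(p,f([[238,22],[592,255],[22,372]]),.004);print(P.round(4),(P[1]+P[2])/2,sq(P))
P=fback(p,f([[270,185],[455,322],[338,512],[140,395]]),.041);print(P.round(4),P.mean(0),sq(P))
```

```text
[[0.4546 0.255  0.047 ]
 [0.5507 0.3106 0.047 ]
 [0.609  0.2174 0.047 ]
 [0.5152 0.161  0.047 ]] [0.53238679 0.23600904 0.047     ] (array([0.111 , 0.1099, 0.1095, 0.1119]), array([30.04, 32.07, 31.02, 32.79]))
[[0.4307 0.2591 0.004 ]
 [0.5567 0.3374 0.004 ]
 [0.5093 0.133  0.004 ]] [0.53302848 0.23520011 0.004     ] (array([0.1484, 0.2098, 0.1486]), array([31.85, 76.94, 31.93]))
[[0.4778 0.2489 0.041 ]
 [0.5435 0.2831 0.041 ]
 [0.5904 0.2208 0.041 ]
 [0.5229 0.1802 0.041 ]] [0.53366735 0.23323099 0.041     ] (array([0.0741, 0.078 , 0.0787, 0.0821]), array([27.52, 36.98, 31.  , 33.33]))
```

Request:
{"api": "move_arm", "payload": {
  "commands": [
    {"claw": 1,"travel": [-1.75,-3.5,0],"turn": 0},
    {"claw": 1,"travel": [-1.75,-3.5,0],"turn": 0},
    {"claw": 1,"travel": [-1.75,-3.5,0],"turn": 0},
    {"claw": 1,"travel": [-1.75,-3.5,0],"turn": 0},
    {"claw": 1,"travel": [-1.75,-3.5,0],"turn": 0}
  ]
}}

```text
time: 1.45
ee_pos: [0.4732, 0.0623, 0.4046]
tcp_rot: [180.0, -0.0, 155.0]
wrist_force: [1.8, 1.2, 0.8]
opening: 0.0855
```

Request:
{"api": "move_arm", "payload": {
  "commands": [
    {"claw": 1,"travel": [-1.75,-3.5,0],"turn": 0},
    {"claw": 1,"travel": [-1.75,-3.5,0],"turn": 0},
    {"claw": 1,"travel": [-1.75,-3.5,0],"turn": 0},
    {"claw": 1,"travel": [-1.75,-3.5,0],"turn": 0},
    {"claw": 1,"travel": [-1.75,-3.5,0],"turn": 0}
  ]
}}

```text
time: 1.87
ee_pos: [0.4786, -0.1335, 0.4048]
tcp_rot: [180.0, 0.0, 155.0]
wrist_force: [1.0, -0.4, -0.7]
opening: 0.0851
```

Request:
{"api": "move_arm", "payload": {
  "commands": [
    {"claw": 1,"travel": [-1.5,-3.2,0],"turn": 0},
    {"claw": 1,"travel": [0,0,0],"turn": 0},
    {"claw": 1,"travel": [0,0,0],"turn": 0}
  ]
}}

```text
time: 2.12
ee_pos: [0.4789, -0.1687, 0.4042]
tcp_rot: [180.0, -0.1, 154.8]
wrist_force: [-0.2, 0.4, -0.1]
opening: 0.0856
```

Run:
```python
from h import *
o=status.get_obs();print(o['time'],o['ee_pos'],o['tcp_rot'],o['q'])
p=viewer.camera_params('wrist');print(p['xyz'].tolist(),p['rotation'].tolist())
a=viewer.camera('wrist');cv2.imwrite('pics/w2.png',a)
```

```text
2.1167 [ 0.478882   -0.16871293  0.40424636] [ 1.79991623e+02 -5.79686558e-02  1.54776040e+02] [-1.94107815e+01 -7.99906428e-01  4.07832845e+00  9.49350570e+01
  1.42047945e-02  5.81317584e+00]
[0.4167616342792783, -0.1387416796669278, 0.37409765521699895] [-15.869408087355472, -0.04413419150946212, 64.79767568622522]
```

View pics/w2.png

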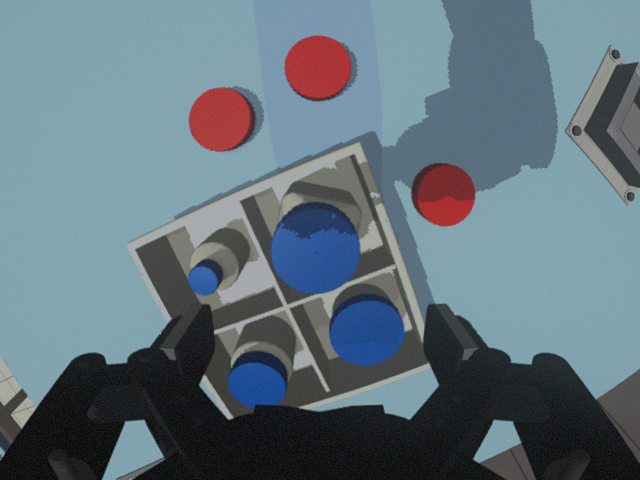

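Run:
```python
from h import *
p=dict(camera_matrix=viewer.camera_params('wrist')['camera_matrix'],xyz=[0.4167616,-0.1387417,0.3740977],rotation=[-15.869408,-0.044134,64.797676])
a=cv2.imread('pics/w2.png')
hsv=cv2.cvtColor(a,cv2.COLOR_BGR2HSV); m=((abs(hsv[...,0].astype(int)-112)<12)&(hsv[...,1]>170)).astype(np.uint8)*255
n,l,s,c=cv2.connectedComponentsWithStats(m)
i=l[250,316];print(s[i],c[i])
b=max(cv2.findContours((l==i).astype(np.uint8),0,cv2.CHAIN_APPROX_NONE)[0],key=len)[:,0]
P=fback(p,b,.133); (ce,r)=cv2.minEnclosingCircle(P[:,:2].astype(np.float32)); print(ce,r)
A=np.c_[2*P[:,:2],np.ones(len(P))];x=np.linalg.lstsq(A,(P[:,:2]**2).sum(1),rcond=None)[0];print(x[:2],np.sqrt(x[2]+x[0]**2+x[1]**2))
cv2.imwrite('pics/c6.png',cv2.resize(a[165:315,240:400],None,fx=4,fy=4,interpolation=cv2.INTER_CUBIC))
```

```text
[ 272  227   87   67 4045] [318.13325093 260.19332509]
(0.4818977117538452, -0.1719246208667755) 0.030045272782444954
[ 0.48723373 -0.17373779] 0.025793525474993233
```

View pics/c6.png

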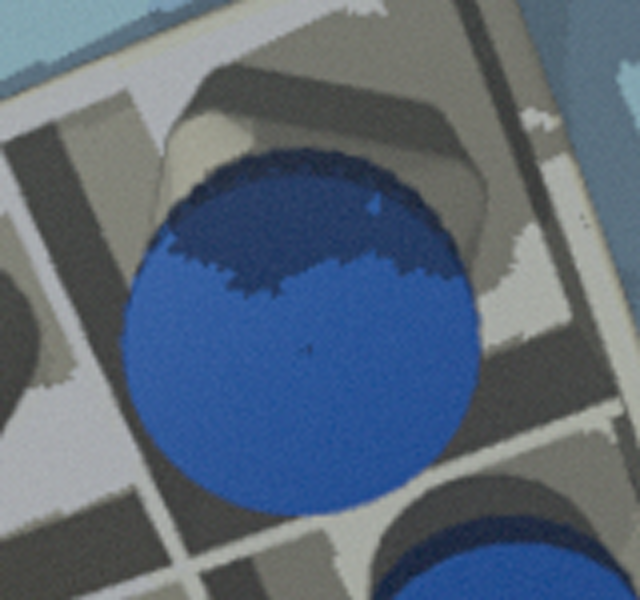

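Run:
```python
from h import *
p=dict(camera_matrix=viewer.camera_params('wrist')['camera_matrix'],xyz=[0.4167616,-0.1387417,0.3740977],rotation=[-15.869408,-0.044134,64.797676])
f=lambda pts:np.array(pts)/4+np.array((240,165))
P=fback(p,f([[123,340],[481,340],[302,516],[306,348]]),.133);print(P.round(4),P[:2].mean(0))
P=fback(p,f([[225,108],[425,148]]),.089);d=P[1]-P[0];print(P,np.degrees(np.arctan2(d[1],d[0])))
```

```text
[[ 0.4674 -0.1984  0.133 ]
 [ 0.4934 -0.1433  0.133 ]
 [ 0.5096 -0.1846  0.133 ]
 [ 0.482  -0.1708  0.133 ]] [ 0.48040582 -0.17083187  0.133     ]
[[ 0.44351276 -0.17015003  0.089     ]
 [ 0.46708113 -0.13844793  0.089     ]] 53.37169296817645
```

Request:
{"api": "move_arm", "payload": {
  "commands": [
    {"claw": 1,"travel": [-0.3,-0.15,2.5],"turn": 0},
    {"claw": 1,"travel": [0,0,3.5],"turn": 0},
    {"claw": 1,"travel": [0,0,3.5],"turn": 0},
    {"claw": 1,"travel": [0,0,2.0],"turn": 0},
    {"claw": 1,"travel": [0,0,0],"turn": 0}
  ]
}}

```text
time: 2.58
ee_pos: [0.4802, -0.1683, 0.2851]
tcp_rot: [-180.0, -0.4, 155.1]
wrist_force: [0.7, 0.5, 0.5]
opening: 0.0857
```

Run:
```python
from h import *
o=status.get_obs();print(o['time'],o['ee_pos'],o['tcp_rot'],o['wrist_force'])
a=viewer.camera('wrist');s=viewer.camera('side')
cv2.imwrite('pics/w3.png',a);cv2.imwrite('pics/s3.png',cv2.resize(s[150:330,320:500],None,fx=3,fy=3,interpolation=cv2.INTER_CUBIC))
```

```text
2.5833 [ 0.48019116 -0.16833178  0.28513499] [-179.97811415   -0.39920646  155.0570006 ] [0.74349411 0.47516951 0.47135579]
```

View pics/w3.png

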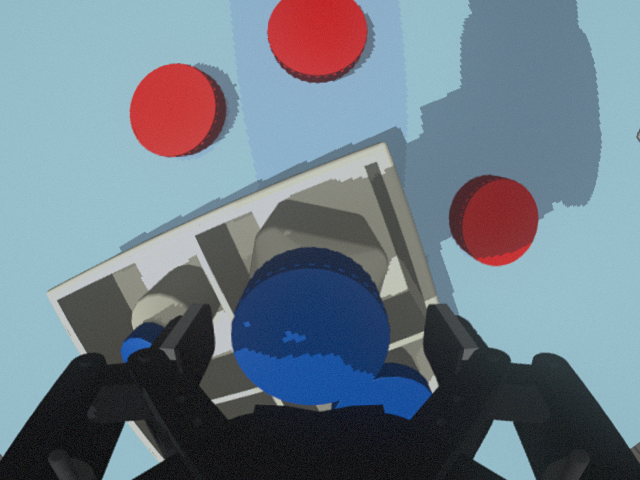

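View pics/s3.png

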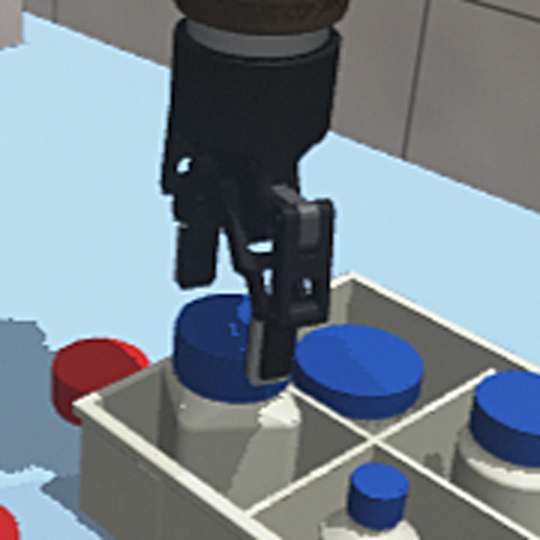

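Request:
{"api": "move_arm", "payload": {
  "commands": [
    {"claw": 1,"travel": [-0.15,-0.2,0],"turn": 0},
    {"claw": 1,"travel": [0,0,0],"turn": 0},
    {"claw": 1,"travel": [0,0,0],"turn": 0}
  ]
}}

```text
time: 2.93
ee_pos: [0.4821, -0.173, 0.2914]
tcp_rot: [180.0, 0.1, 154.9]
wrist_force: [-0.1, -0.5, 0.4]
opening: 0.0854
```

Request:
{"api": "move_arm", "payload": {
  "commands": [
    {"claw": 1,"travel": [0.1,0.05,1.0],"turn": 0},
    {"claw": 1,"travel": [0,0,0.9],"turn": 0},
    {"claw": 1,"travel": [0,0,0],"turn": 0},
    {"claw": 1,"travel": [0,0,0],"turn": 0},
    {"claw": 1,"travel": [0,0,0],"turn": 0}
  ]
}}

```text
time: 3.35
ee_pos: [0.4808, -0.1721, 0.2705]
tcp_rot: [-180.0, -0.0, 154.9]
wrist_force: [-0.8, -0.6, -0.5]
opening: 0.0854
```

Run:
```python
from h import *
o=status.get_obs();print(o['time'],o['ee_pos'],o['tcp_rot'],o['wrist_force'])
a=viewer.camera('wrist');s=viewer.camera('side')
cv2.imwrite('pics/w4.png',a);cv2.imwrite('pics/s4.png',cv2.resize(s[150:330,320:500],None,fx=3,fy=3,interpolation=cv2.INTER_CUBIC))
```

```text
3.35 [ 0.48081508 -0.17211631  0.27051059] [-1.79999778e+02 -2.57818633e-02  1.54910466e+02] [-0.83971187 -0.55361011 -0.54571622]
```

View pics/w4.png

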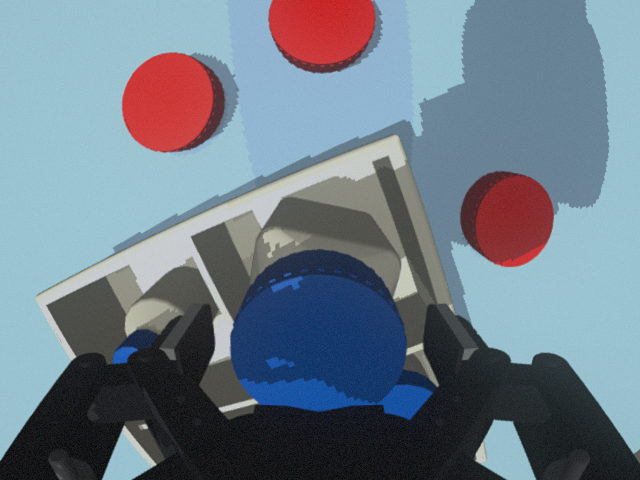

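View pics/s4.png

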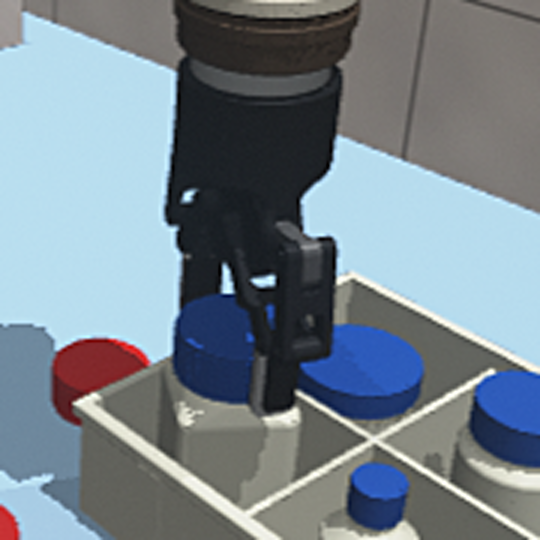

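The cap is centred between the fingers (columns 231 to 406, midline 318.5), and the tips are at its lower edge in the side view. I'll close now.

Request:
{"api": "move_arm", "payload": {
  "commands": [
    {"claw": -1,"travel": [0,0,0],"turn": 0},
    {"claw": -1,"travel": [0,0,0],"turn": 0},
    {"claw": -1,"travel": [0,0,0],"turn": 0},
    {"claw": -1,"travel": [0,0,0],"turn": 0},
    {"claw": -1,"travel": [0,0,0],"turn": 0}
  ],
  "squeeze": 100
}}

```text
time: 3.87
ee_pos: [0.4809, -0.1722, 0.2716]
tcp_rot: [-180.0, 0.1, 154.9]
wrist_force: [0.1, 0.2, 5.4]
opening: 0.0598
```

Request:
{"api": "move_arm", "payload": {
  "commands": [
    {"claw": -1,"travel": [0,0,0],"turn": 0},
    {"claw": -1,"travel": [0,0,0],"turn": 0},
    {"claw": -1,"travel": [0,0,-0.5],"turn": 0},
    {"claw": -1,"travel": [0,0,-0.5],"turn": 0},
    {"claw": -1,"travel": [0,0,0],"turn": 0}
  ]
}}

```text
time: 4.28
ee_pos: [0.4811, -0.1722, 0.2817]
tcp_rot: [180.0, 0.1, 154.9]
wrist_force: [0.1, 0.5, -2.0]
opening: 0.0596
```

Run:
```python
from h import *
o=status.get_obs();print(o['time'],o['ee_pos'],o['tcp_rot'],o['wrist_force'],o['torque'])
s=viewer.camera('side')
cv2.imwrite('pics/s5.png',cv2.resize(s[150:330,320:500],None,fx=3,fy=3,interpolation=cv2.INTER_CUBIC))
```

```text
4.2833 [ 0.48107246 -0.17215184  0.28170545] [1.79994040e+02 5.84520523e-02 1.54918699e+02] [ 0.0631241   0.46217503 -2.0354949 ] [-0.03746567 -0.00188122 -0.03511905]
```

View pics/s5.png

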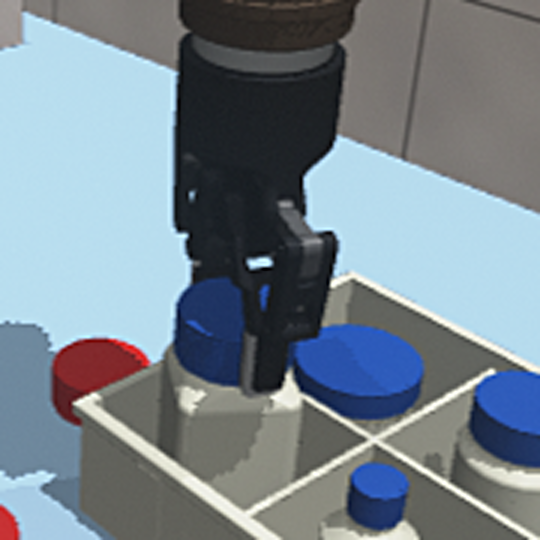

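Request:
{"api": "move_arm", "payload": {
  "commands": [
    {"claw": -1,"travel": [0,0,-1.5],"turn": 0},
    {"claw": -1,"travel": [0,0,-2.5],"turn": 0},
    {"claw": -1,"travel": [0,0,-2.5],"turn": 0},
    {"claw": -1,"travel": [0,0,-2.5],"turn": 0},
    {"claw": -1,"travel": [0,0,-1.5],"turn": 0}
  ]
}}

```text
time: 4.75
ee_pos: [0.4809, -0.1721, 0.3881]
tcp_rot: [180.0, 0.1, 154.9]
wrist_force: [0.3, -0.7, -2.9]
opening: 0.0593
```

Request:
{"api": "move_arm", "payload": {
  "commands": [
    {"claw": -1,"travel": [0,0,-1],"turn": 3},
    {"claw": -1,"travel": [0,0,0],"turn": 6},
    {"claw": -1,"travel": [0,0,0],"turn": 6},
    {"claw": -1,"travel": [0,0,0],"turn": 5.9},
    {"claw": -1,"travel": [0,0,0],"turn": 0}
  ]
}}

```text
time: 5.17
ee_pos: [0.4809, -0.1721, 0.3954]
tcp_rot: [-180.0, -0.0, 133.8]
wrist_force: [0.7, -0.0, -1.8]
opening: 0.0596
```

Request:
{"api": "move_arm", "payload": {
  "commands": [
    {"claw": -1,"travel": [0,0,0],"turn": 0},
    {"claw": -1,"travel": [0,0,0],"turn": 0}
  ]
}}

```text
time: 5.33
ee_pos: [0.4809, -0.1721, 0.3955]
tcp_rot: [-180.0, -0.0, 134.2]
wrist_force: [0.6, -0.7, -1.8]
opening: 0.0593
```

Run:
```python
from h import *
o=status.get_obs();print(o['time'],o['ee_pos'],o['tcp_rot'],o['wrist_force'],o['torque'],o['q'])
M=R.from_euler('xyz',o['tcp_rot'],degrees=True).as_matrix()
print(M.T@(np.array([.532,.234,o['ee_pos'][2]])-o['ee_pos'])*100)
p=viewer.camera_params('wrist');print(p['xyz'].tolist(),p['rotation'].tolist())
cv2.imwrite('pics/w6.png',viewer.camera('wrist'))
s=viewer.camera('side');cv2.imwrite('pics/s6.png',s)
```

```text
5.3333 [ 0.48090569 -0.17210341  0.39547217] [-1.79992234e+02 -1.82245668e-02  1.34208024e+02] [ 0.60084094 -0.67362258 -1.81242461] [ 0.00543982 -0.03361446 -0.02958446] [-1.96911710e+01 -5.84058712e-01  3.31496734e+00  9.39188087e+01
  1.04399175e-03  2.61008037e+01]
[2.55473874e+01 3.19786964e+01 3.79167414e-03]
[0.43328076326069814, -0.12183101036754133, 0.3652860435633135] [-15.899065349342237, -0.0039030849180496973, 44.23023595922257]
```

View pics/w6.png

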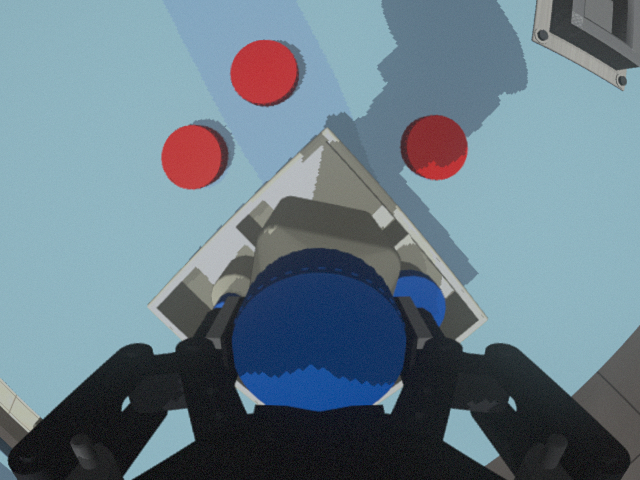

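View pics/s6.png

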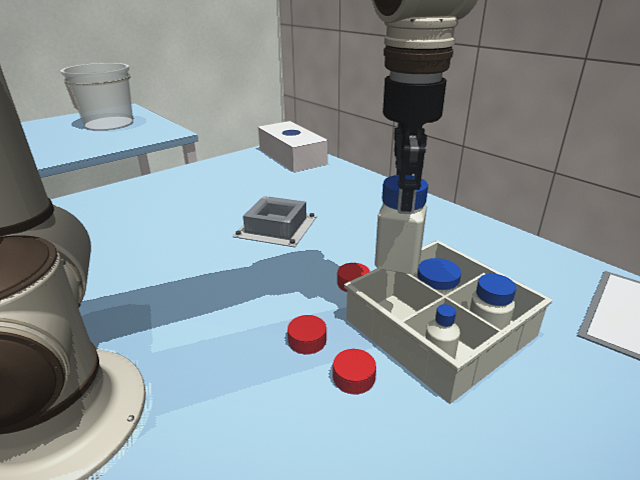

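Run:
```python
from h import *
p=dict(camera_matrix=viewer.camera_params('wrist')['camera_matrix'],xyz=[0.43328076,-0.12183101,0.36528604],rotation=[-15.899065,-0.003903,44.230236])
b=.3955-.267
P=fback(p,[[231,340],[407,340]],b+.129);print(P,P.mean(0))
a=cv2.imread('pics/w6.png');cv2.imwrite('pics/c7.png',cv2.resize(a[180:330,230:410],None,fx=4,fy=4,interpolation=cv2.INTER_CUBIC))
```

```text
[[ 0.45649931 -0.18831497  0.2575    ]
 [ 0.49934532 -0.14662667  0.2575    ]] [ 0.47792231 -0.16747082  0.2575    ]
```

View pics/c7.png

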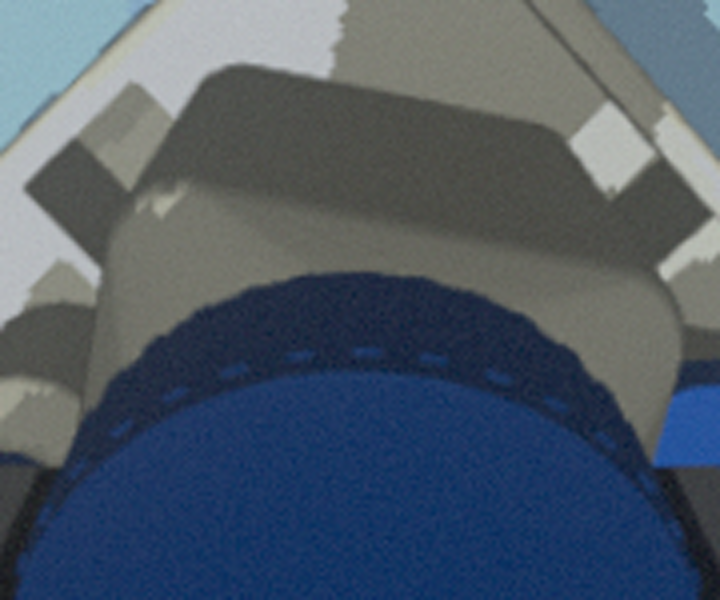

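Run:
```python
from h import *
p=dict(camera_matrix=viewer.camera_params('wrist')['camera_matrix'],xyz=[0.43328076,-0.12183101,0.36528604],rotation=[-15.899065,-0.003903,44.230236])
b=.3955-.267
f=lambda pts:np.array(pts)/4+np.array((230,180))
for pts,z in (([[190,182],[630,265]],b+.085),([[245,65],[545,125]],b)):
    P=fback(p,f(pts),z);d=P[1]-P[0];a=np.arctan2(d[1],d[0]); n=np.array([-np.sin(a),np.cos(a)]); print(P.round(4),np.degrees(a),'dist of TCP axis from face',(P[0,:2]-[.4809,-.1721])@n)
P=fback(p,f([[360,372]]),b+.129);print(P,np.linalg.norm(P[0,:2]-[.4809,-.1721]))
```

```text
[[ 0.4448 -0.1584  0.2135]
 [ 0.4847 -0.1322  0.2135]] 33.28193345353629 dist of TCP axis from face 0.03129332953163593
[[ 0.4445 -0.1585  0.1285]
 [ 0.4861 -0.1316  0.1285]] 32.88191354298072 dist of TCP axis from face 0.031198528252283853
[[ 0.46101629 -0.1496896   0.2575    ]] 0.029959772322247093
```

Request:
{"api": "move_arm", "payload": {
  "commands": [
    {"claw": -1,"travel": [1.25,1.57,0],"turn": 0},
    {"claw": -1,"travel": [2.3,2.88,0],"turn": 0},
    {"claw": -1,"travel": [2.3,2.88,0],"turn": 0},
    {"claw": -1,"travel": [2.3,2.88,0],"turn": 0},
    {"claw": -1,"travel": [2.3,2.88,0],"turn": 0}
  ]
}}

```text
time: 5.85
ee_pos: [0.5023, -0.0045, 0.3958]
tcp_rot: [180.0, 0.0, 134.1]
wrist_force: [1.1, -0.5, -2.5]
opening: 0.0597
```

Request:
{"api": "move_arm", "payload": {
  "commands": [
    {"claw": -1,"travel": [2.3,2.88,0],"turn": 0},
    {"claw": -1,"travel": [2.3,2.88,0],"turn": 0},
    {"claw": -1,"travel": [2.3,2.88,0],"turn": 0},
    {"claw": -1,"travel": [2.3,2.88,0],"turn": 0},
    {"claw": -1,"travel": [2.3,2.88,0],"turn": 0}
  ]
}}

```text
time: 6.27
ee_pos: [0.5259, 0.1787, 0.3958]
tcp_rot: [180.0, 0.0, 134.1]
wrist_force: [1.2, -1.1, -2.1]
opening: 0.0592
```

Request:
{"api": "move_arm", "payload": {
  "commands": [
    {"claw": -1,"travel": [2.3,2.88,0],"turn": 0},
    {"claw": -1,"travel": [1.25,1.57,0],"turn": 0},
    {"claw": -1,"travel": [0,0,0],"turn": 0.6},
    {"claw": -1,"travel": [0,0,0],"turn": 0},
    {"claw": -1,"travel": [0,0,0],"turn": 0}
  ]
}}

```text
time: 6.68
ee_pos: [0.5333, 0.2329, 0.3955]
tcp_rot: [-180.0, 0.0, 133.5]
wrist_force: [0.2, -0.1, -2.8]
opening: 0.0596
```

Run:
```python
from h import *
o=status.get_obs();print(o['time'],o['ee_pos'],o['tcp_rot'],o['wrist_force'],o['q'])
p=viewer.camera_params('wrist');print(p['xyz'].tolist(),p['rotation'].tolist())
cv2.imwrite('pics/w7.png',viewer.camera('wrist'))
s=viewer.camera('side');cv2.imwrite('pics/s7.png',s)
```

```text
6.6833 [0.53334337 0.23292916 0.39554286] [-1.79965909e+02  3.05444446e-03  1.33477420e+02] [ 0.16020352 -0.06562376 -2.83852929] [ 2.35953014e+01  9.28512293e+00  1.38022577e+01  9.45481552e+01
 -1.44663401e-02  7.01178862e+01]
[0.48636950201875084, 0.2837850490435597, 0.3653106163249799] [-15.92136643475202, 0.02300771162836593, 43.49831172107675]
```

View pics/w7.png

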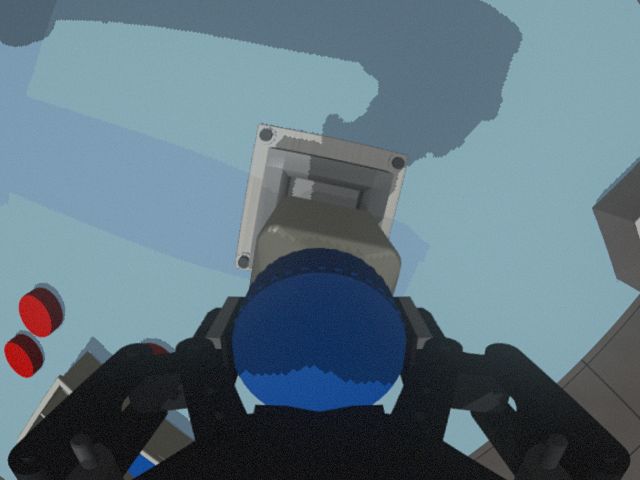

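View pics/s7.png

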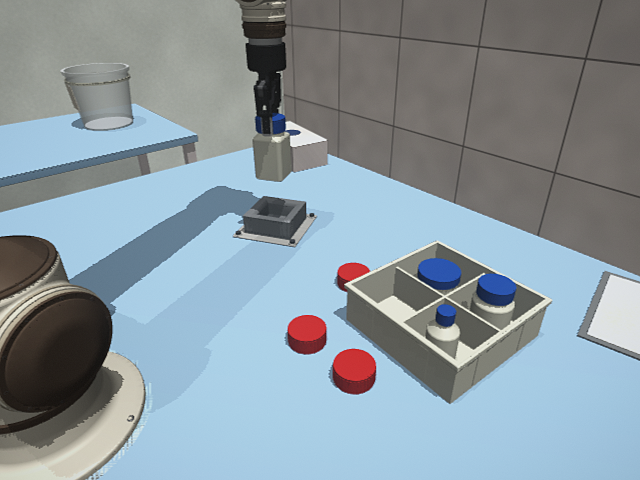

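Request:
{"api": "move_arm", "payload": {
  "commands": [
    {"claw": -1,"travel": [0.15,0,1.5],"turn": 0},
    {"claw": -1,"travel": [0,0,2.5],"turn": 0},
    {"claw": -1,"travel": [0,0,2.0],"turn": 0},
    {"claw": -1,"travel": [0,0,1.0],"turn": 0},
    {"claw": -1,"travel": [0,0,0],"turn": 0}
  ]
}}

```text
time: 7.2
ee_pos: [0.532, 0.2332, 0.3235]
tcp_rot: [-179.8, -0.1, 133.4]
wrist_force: [-0.7, -0.7, -3.5]
opening: 0.0592
```

Request:
{"api": "move_arm", "payload": {
  "commands": [
    {"claw": -1,"travel": [0,0,0],"turn": 0},
    {"claw": -1,"travel": [0,0,0],"turn": 0}
  ]
}}

```text
time: 7.37
ee_pos: [0.5326, 0.234, 0.3273]
tcp_rot: [179.9, 0.0, 133.4]
wrist_force: [0.3, 0.2, -1.9]
opening: 0.0592
```

Run:
```python
from h import *
o=status.get_obs();print(o['time'],o['ee_pos'],o['tcp_rot'],o['wrist_force'],o['torque'])
p=viewer.camera_params('wrist');print(p['xyz'].tolist(),p['rotation'].tolist())
a=viewer.camera('wrist');cv2.imwrite('pics/w8.png',a[100:340,200:460].repeat(3,0)[:600].repeat(3,1)[:,:780])
cv2.imwrite('pics/w8f.png',a)
s=viewer.camera('side');cv2.imwrite('pics/s8.png',cv2.resize(s[120:260,200:340],None,fx=4,fy=4,interpolation=cv2.INTER_CUBIC))
```

```text
7.3667 [0.53260522 0.23403836 0.32732544] [1.79891798e+02 3.71147733e-02 1.33392353e+02] [ 0.25916535  0.19505997 -1.90613205] [ 0.05073271 -0.00784453  0.03790951]
[0.48577163936313134, 0.28500163087616165, 0.29705467164863886] [-15.956251526571831, -0.11899028483215104, 43.41303198564223]
```

View pics/w8.png

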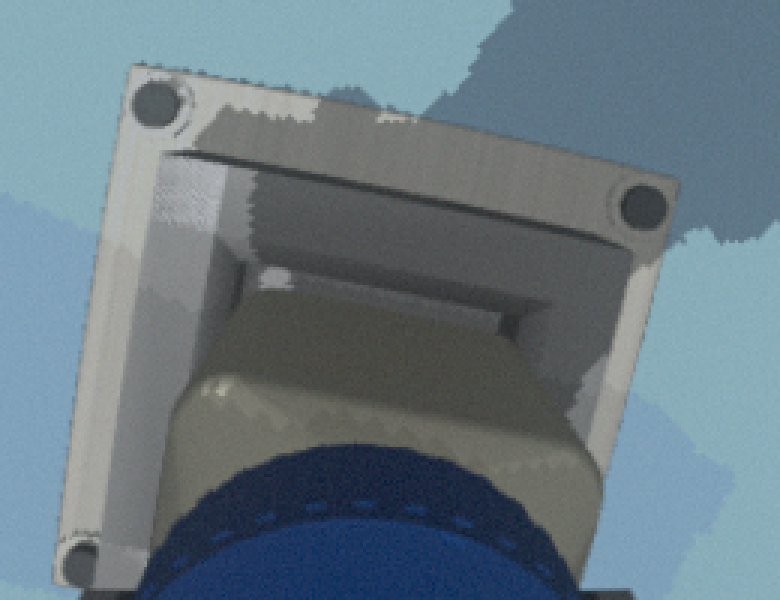

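View pics/s8.png

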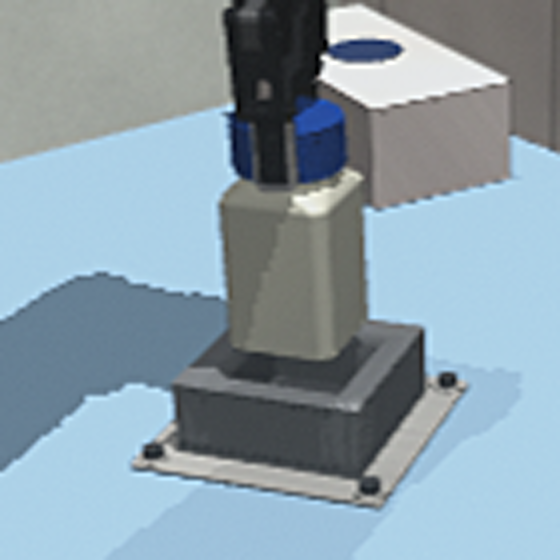

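Run:
```python
from h import *
p=dict(camera_matrix=viewer.camera_params('wrist')['camera_matrix'],xyz=[0.4857716,0.2850016,0.2970547],rotation=[-15.95625,-0.11899,43.413032])
f=lambda pts:np.array(pts)/3+np.array((200,100))
b=.3273-.267
B=fback(p,f([[165,153],[630,250]]),.047);J=fback(p,f([[265,290],[500,336]]),b);Sh=fback(p,f([[225,378],[560,445]]),b+.085)
C=np.array([.5326,.2340])
for X in(B,J,Sh):
    d=X[1]-X[0];a=np.arctan2(d[1],d[0]);n=np.array([-np.sin(a),np.cos(a)]);print(X.round(4),np.degrees(a),(X[:,:2]-C)@n,((X[:,:2]-C)@[np.cos(a),np.sin(a)]))
```

```text
[[0.4585 0.2524 0.047 ]
 [0.5501 0.3092 0.047 ]] 31.83525335171019 [0.05467814 0.05467814] [-0.05322155  0.0545271 ]
[[0.4957 0.2469 0.0603]
 [0.5395 0.2745 0.0603]] 32.26213594858012 [0.03053831 0.03053831] [-0.02430241  0.02743874]
[[0.4964 0.2475 0.1453]
 [0.5378 0.2731 0.1453]] 31.767003080564248 [0.03052803 0.03052803] [-0.02362695  0.02500066]
```

Request:
{"api": "move_arm", "payload": {
  "commands": [
    {"claw": -1,"travel": [0.1,0,0.5],"turn": 0},
    {"claw": -1,"travel": [0,0,0.6],"turn": 0},
    {"claw": -1,"travel": [0,0,0.5],"turn": 0},
    {"claw": -1,"travel": [0,0,0.3],"turn": 0},
    {"claw": -1,"travel": [0,0,0],"turn": 0}
  ]
}}

```text
time: 7.88
ee_pos: [0.5315, 0.235, 0.3055]
tcp_rot: [-179.9, -0.0, 133.4]
wrist_force: [0.0, 0.1, -2.0]
opening: 0.0595
```

Request:
{"api": "move_arm", "payload": {
  "commands": [
    {"claw": -1,"travel": [0,0,0.5],"turn": 0},
    {"claw": -1,"travel": [0,0,0.5],"turn": 0},
    {"claw": -1,"travel": [0,0,0.5],"turn": 0},
    {"claw": -1,"travel": [0,0,0.3],"turn": 0},
    {"claw": -1,"travel": [0,0,0],"turn": 0}
  ]
}}

```text
time: 8.3
ee_pos: [0.5315, 0.2349, 0.2876]
tcp_rot: [-179.9, -0.0, 133.4]
wrist_force: [0.6, -0.1, -2.7]
opening: 0.0596
```

No contact so far and it's inside the pocket. I'll lower the last few millimetres.

Request:
{"api": "move_arm", "payload": {
  "commands": [
    {"claw": -1,"travel": [0,0,0.25],"turn": 0},
    {"claw": -1,"travel": [0,0,0.25],"turn": 0},
    {"claw": -1,"travel": [0,0,0.25],"turn": 0},
    {"claw": -1,"travel": [0,0,0],"turn": 0}
  ]
}}

```text
time: 8.63
ee_pos: [0.5316, 0.235, 0.2807]
tcp_rot: [-180.0, -0.0, 133.4]
wrist_force: [-0.2, -0.6, -2.4]
opening: 0.0596
```

Request:
{"api": "move_arm", "payload": {
  "commands": [
    {"claw": -1,"travel": [0,0,0.1],"turn": 0},
    {"claw": -1,"travel": [0,0,0.1],"turn": 0},
    {"claw": -1,"travel": [0,0,0],"turn": 0}
  ]
}}

```text
time: 8.88
ee_pos: [0.5317, 0.235, 0.2798]
tcp_rot: [180.0, 0.0, 133.4]
wrist_force: [-0.3, -1.3, 1.7]
opening: 0.0595
```

Request:
{"api": "move_arm", "payload": {
  "commands": [
    {"claw": -1,"travel": [0,0,0.1],"turn": 0},
    {"claw": -1,"travel": [0,0,0],"turn": 0},
    {"claw": -1,"travel": [0,0,0],"turn": 0}
  ]
}}

```text
time: 9.13
ee_pos: [0.5317, 0.235, 0.2796]
tcp_rot: [179.9, 0.0, 133.4]
wrist_force: [-1.3, -2.6, 8.5]
opening: 0.0594
```

Run:
```python
from h import *
o=status.get_obs();print(o['time'],o['ee_pos'],o['tcp_rot'],o['wrist_force'],o['torque'],o['q'])
p=viewer.camera_params('wrist');print(p['xyz'].tolist(),p['rotation'].tolist())
a=viewer.camera('wrist');cv2.imwrite('pics/w9.png',a)
s=viewer.camera('side');cv2.imwrite('pics/s9.png',cv2.resize(s[120:260,200:340],None,fx=4,fy=4,interpolation=cv2.INTER_CUBIC))
```

```text
9.1333 [0.53174304 0.23499773 0.27963839] [1.79902153e+02 4.33399397e-02 1.33413047e+02] [-1.33064361 -2.61561616  8.47901848] [-0.43283622  0.54174123 -0.00551506] [ 2.38440292e+01  8.53634101e+00  1.54793924e-01  8.15117411e+01
 -8.06337333e-03  7.04309374e+01]
[0.4848783632337821, 0.2859578285957223, 0.24938200079140108] [-15.959550946806845, -0.10978592940998001, 43.43339057904508]
```

View pics/w9.png

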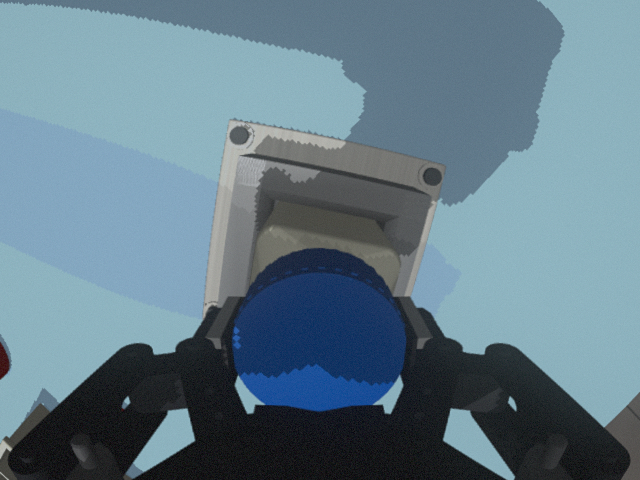

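View pics/s9.png

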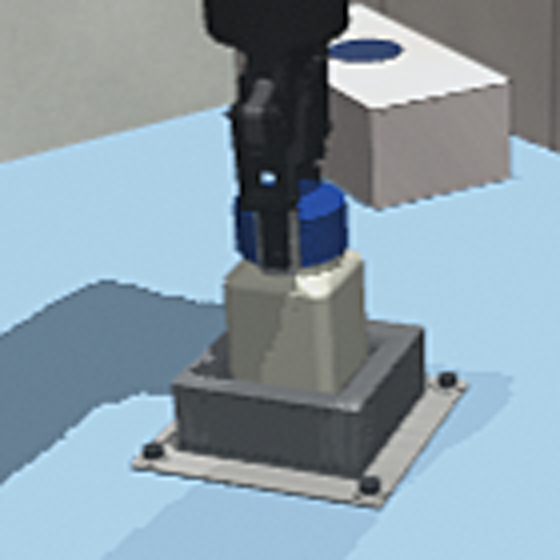

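The jar is seated: TCP z is 0.2796 against 0.279 predicted, it presses the floor, and the side view shows it upright. Now I'll unscrew, following the thread's rise.

Request:
{"api": "move_arm", "payload": {
  "commands": [
    {"claw": -1,"travel": [0,0,0],"turn": 0},
    {"claw": -1,"travel": [0,0,0],"turn": -3},
    {"claw": -1,"travel": [0,0,0],"turn": -4},
    {"claw": -1,"travel": [0,0,-0.01],"turn": -4},
    {"claw": -1,"travel": [0,0,-0.01],"turn": -4}
  ],
  "squeeze": 120
}}

```text
time: 9.65
ee_pos: [0.5321, 0.2353, 0.2802]
tcp_rot: [179.8, 0.1, 148.6]
wrist_force: [-0.7, 0.5, 8.7]
opening: 0.0596
```

Run:
```python
from h import *
o=status.get_obs();print(o['time'],o['ee_pos'],o['tcp_rot'],o['wrist_force'],o['torque'])
```

```text
9.65 [0.5320802  0.2352721  0.28018086] [1.79821750e+02 9.92247856e-02 1.48603458e+02] [-0.74041026  0.52616717  8.72130692] [ 0.11811264  0.06048539 -0.1709237 ]
```

Request:
{"api": "move_arm", "payload": {
  "commands": [
    {"claw": -1,"travel": [0,0,-0.01],"turn": -5},
    {"claw": -1,"travel": [0,0,-0.02],"turn": -5},
    {"claw": -1,"travel": [0,0,-0.02],"turn": -5},
    {"claw": -1,"travel": [0,0,-0.02],"turn": -5},
    {"claw": -1,"travel": [0,0,-0.02],"turn": -5}
  ]
}}

```text
time: 10.07
ee_pos: [0.5321, 0.2353, 0.2809]
tcp_rot: [179.9, 0.2, 173.7]
wrist_force: [-0.3, 0.3, 6.2]
opening: 0.0595
```

Run:
```python
from h import *
o=status.get_obs();print(o['time'],o['ee_pos'],o['tcp_rot'],o['wrist_force'],o['torque'])
a=viewer.camera('wrist');cv2.imwrite('pics/w10.png',a)
```

```text
10.0667 [0.53206022 0.23531775 0.28093898] [1.79886741e+02 1.56624766e-01 1.73662069e+02] [-0.29821484  0.25192705  6.2007469 ] [ 0.07636792 -0.01146656 -0.05585179]
```

View pics/w10.png

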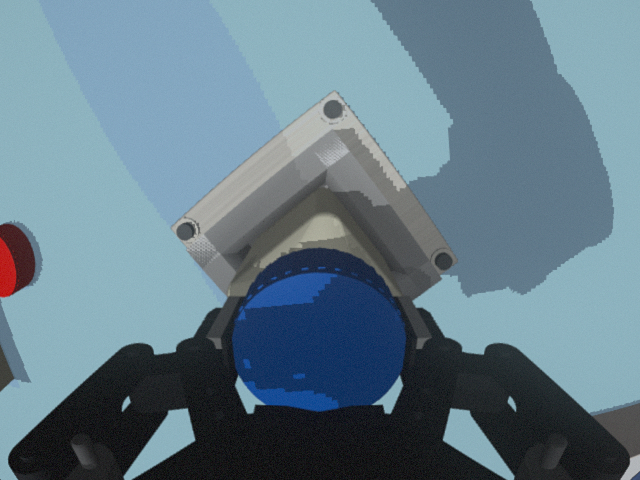

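Request:
{"api": "move_arm", "payload": {
  "commands": [
    {"claw": -1,"travel": [0,0,-0.02],"turn": -5},
    {"claw": -1,"travel": [0,0,-0.02],"turn": -5},
    {"claw": -1,"travel": [0,0,-0.02],"turn": -5},
    {"claw": -1,"travel": [0,0,-0.02],"turn": -5},
    {"claw": -1,"travel": [0,0,-0.02],"turn": -5}
  ]
}}

```text
time: 10.53
ee_pos: [0.532, 0.2353, 0.2815]
tcp_rot: [180.0, 0.1, -161.3]
wrist_force: [0.8, 0.9, 3.8]
opening: 0.0595
```

Run:
```python
from h import *
o=status.get_obs();print(o['time'],o['ee_pos'],o['tcp_rot'],o['wrist_force'],o['torque'])
p=viewer.camera_params('wrist');print(p['xyz'].tolist(),p['rotation'].tolist())
a=viewer.camera('wrist');cv2.imwrite('pics/w11.png',a)
cv2.imwrite('pics/w11c.png',cv2.resize(a[80:330,160:480],None,fx=2.4,fy=2.4,interpolation=cv2.INTER_CUBIC))
```

```text
10.5333 [0.53197055 0.23525668 0.28145501] [ 1.79968884e+02  1.39387414e-01 -1.61333839e+02] [0.79249654 0.9248238  3.84975107] [ 0.1033003  -0.00666955 -0.04445653]
[0.46694964610225065, 0.2131195043716456, 0.2510618925486764] [-16.106679112772685, -0.0959746158844437, 108.68549792524733]
```

View pics/w11c.png

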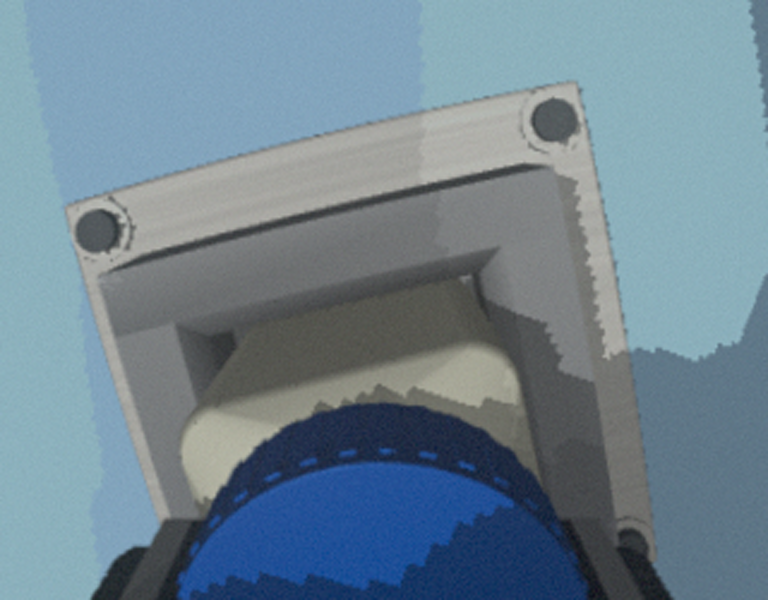

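Run:
```python
from h import *
p=dict(camera_matrix=viewer.camera_params('wrist')['camera_matrix'],xyz=[0.46694965,0.2131195,0.2510619],rotation=[-16.10668,-0.095975,108.685498])
f=lambda pts:np.array(pts)/2.4+np.array((160,80))
for X,z in(([[230,400],[480,343]],.097),([[105,272],[545,163]],.047)):
    X=fback(p,f(X),z);d=X[1]-X[0];print(np.degrees(np.arctan2(d[1],d[0]))%90)
```

```text
31.8449758305092
32.18614529087738
```

Request:
{"api": "move_arm", "payload": {
  "commands": [
    {"claw": -1,"travel": [0,0,-0.01],"turn": -3},
    {"claw": -1,"travel": [0,0,-0.01],"turn": -3},
    {"claw": -1,"travel": [0,0,0],"turn": 0},
    {"claw": -1,"travel": [0,0,0],"turn": 0}
  ]
}}

```text
time: 10.92
ee_pos: [0.5319, 0.2352, 0.2812]
tcp_rot: [180.0, 0.1, -155.7]
wrist_force: [0.6, 0.4, 5.5]
opening: 0.0592
```

Run:
```python
from h import *
o=status.get_obs();print(o['time'],o['ee_pos'],o['tcp_rot'],o['wrist_force'],o['torque'])
```

```text
10.9167 [0.53186486 0.23517177 0.28116763] [ 1.79996242e+02  8.65086590e-02 -1.55742003e+02] [0.60778099 0.36473211 5.45253232] [ 0.0856362  -0.18154651  0.03757369]
```

Torque has dropped to about zero at 70.9°. I'll add 4° to cover the jar's play in the pocket, then lift slowly and watch the pull.

Request:
{"api": "move_arm", "payload": {
  "commands": [
    {"claw": -1,"travel": [0,0,0],"turn": -4},
    {"claw": -1,"travel": [0,0,0],"turn": 0},
    {"claw": -1,"travel": [0,0,0],"turn": 0}
  ]
}}

```text
time: 11.17
ee_pos: [0.5318, 0.2351, 0.2811]
tcp_rot: [-180.0, 0.1, -151.7]
wrist_force: [0.0, -0.6, 4.7]
opening: 0.0593
```

Request:
{"api": "move_arm", "payload": {
  "commands": [
    {"claw": -1,"travel": [0,0,-0.1],"turn": 0},
    {"claw": -1,"travel": [0,0,-0.1],"turn": 0},
    {"claw": -1,"travel": [0,0,-0.1],"turn": 0},
    {"claw": -1,"travel": [0,0,0],"turn": 0}
  ]
}}

```text
time: 11.5
ee_pos: [0.5316, 0.235, 0.2831]
tcp_rot: [180.0, -0.0, -151.6]
wrist_force: [1.1, -1.0, -0.6]
opening: 0.059
```

Run:
```python
from h import *
o=status.get_obs();print(o['time'],o['ee_pos'],o['tcp_rot'],o['wrist_force'],o['torque'])
a=viewer.camera('wrist')
cv2.imwrite('pics/w12c.png',cv2.resize(a[80:330,160:480],None,fx=2.4,fy=2.4,interpolation=cv2.INTER_CUBIC))
s=viewer.camera('side');cv2.imwrite('pics/s12.png',cv2.resize(s[120:260,200:340],None,fx=4,fy=4,interpolation=cv2.INTER_CUBIC))
```

```text
11.5 [0.53159706 0.23500099 0.28311167] [ 1.79998273e+02 -4.84916898e-02 -1.51634059e+02] [ 1.09771106 -1.00391592 -0.56988256] [ 0.00627662 -0.09494917  0.01165873]
```

View pics/s12.png

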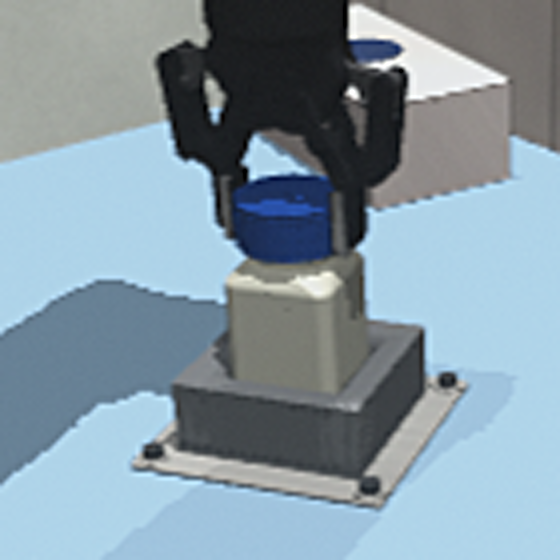

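View pics/w12c.png

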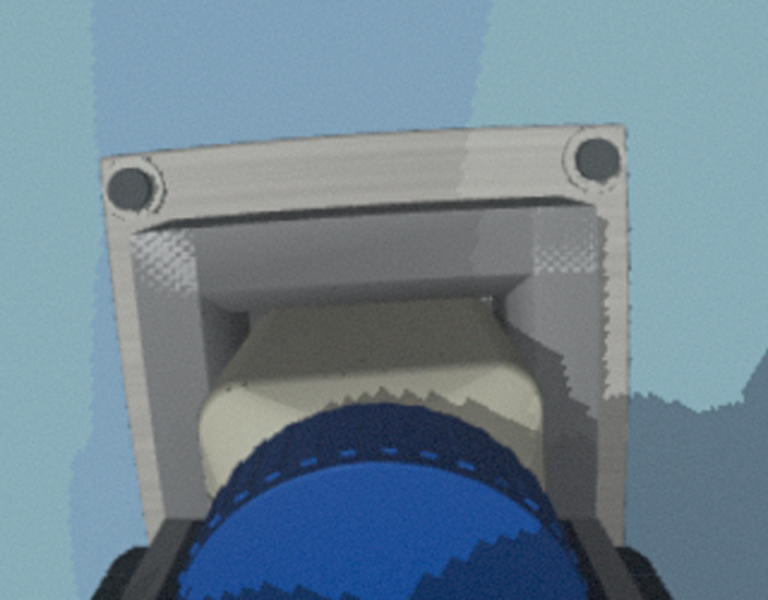

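The pull is only the cap's weight, so the thread is free. I'll lift straight up.

Request:
{"api": "move_arm", "payload": {
  "commands": [
    {"claw": -1,"travel": [0,0,-0.3],"turn": 0},
    {"claw": -1,"travel": [0,0,-0.5],"turn": 0},
    {"claw": -1,"travel": [0,0,-0.7],"turn": 0},
    {"claw": -1,"travel": [0,0,-0.7],"turn": 0},
    {"claw": -1,"travel": [0,0,-0.7],"turn": 0}
  ]
}}

```text
time: 12.02
ee_pos: [0.5317, 0.2351, 0.3136]
tcp_rot: [-180.0, 0.0, -151.6]
wrist_force: [0.3, -0.5, 0.7]
opening: 0.0592
```

Request:
{"api": "move_arm", "payload": {
  "commands": [
    {"claw": -1,"travel": [0,0,-0.8],"turn": 0},
    {"claw": -1,"travel": [0,0,-0.8],"turn": 0},
    {"claw": -1,"travel": [0,0,-0.5],"turn": 0},
    {"claw": -1,"travel": [0,0,0],"turn": 0},
    {"claw": -1,"travel": [0,0,0],"turn": 0}
  ]
}}

```text
time: 12.43
ee_pos: [0.5317, 0.2351, 0.3337]
tcp_rot: [-180.0, 0.0, -151.6]
wrist_force: [-0.3, 0.5, -1.2]
opening: 0.059
```

Request:
{"api": "move_arm", "payload": {
  "commands": [
    {"claw": -1,"travel": [0,0,0],"turn": 0},
    {"claw": -1,"travel": [0,0,0],"turn": 0},
    {"claw": -1,"travel": [0,0,0],"turn": 0}
  ]
}}

```text
time: 12.68
ee_pos: [0.5316, 0.235, 0.333]
tcp_rot: [180.0, -0.0, -151.6]
wrist_force: [0.3, -0.0, -1.0]
opening: 0.059
```

Run:
```python
from h import *
o=status.get_obs();print(o['time'],o['ee_pos'],o['tcp_rot'],o['wrist_force'],o['torque'],o['qd'],o['opening'])
a=viewer.camera('wrist');cv2.imwrite('pics/w13.png',a)
s=viewer.camera('side');cv2.imwrite('pics/s13.png',cv2.resize(s[120:260,200:340],None,fx=4,fy=4,interpolation=cv2.INTER_CUBIC));cv2.imwrite('pics/s13f.png',s)
```

```text
12.6833 [0.53161405 0.23498113 0.33298817] [ 1.79998144e+02 -4.72763454e-02 -1.51586610e+02] [ 0.28020187 -0.04050202 -0.9822246 ] [-0.04092266 -0.01954637  0.00422081] [-0.16933684 -0.01658675  0.07882231 -0.06556615 -0.037188   -0.00460074] 0.05895364401498229
```

View pics/s13.png

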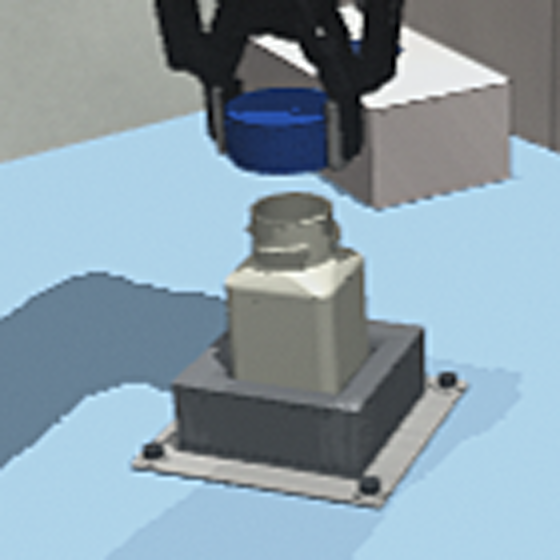

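View pics/w13.png

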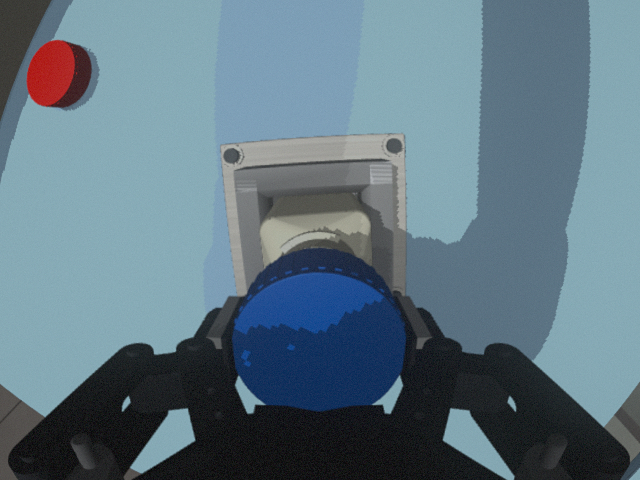

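View pics/s13f.png

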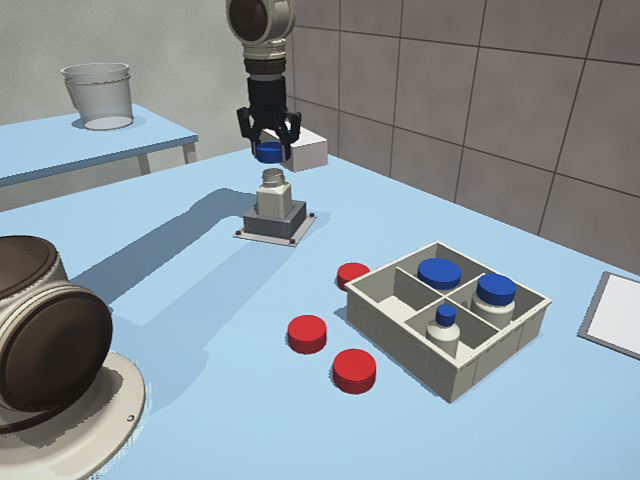

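The cap hangs level over the open mouth (side view, cap about (270,152), neck about (272,178)). The jar is still seated and the other three containers are standing in the crate. I'll hand the job in.

```bash
python3 -c "
from workcell import bot
print(bot.job_done())"
```

```text
the job is handed in; nothing more can be done
None
```

I lifted the closed jar out of the crate by its cap, seated it in the holder pocket and unscrewed the cap. I then raised it straight off and handed the job in at about 13 s, with the cap still gripped. No verdict was reported.

- **Seating:** contact came at TCP z 0.280, against 0.279 predicted, and the jar did not turn noticeably with the cap.
- **Unscrewing:** the tool turned about 75° in all. Torque had dropped to about zero at 71°, and the last 4° covered the jar's play in the pocket. On lifting, the pull was only about the cap's weight, so the thread was free.
- **Final pictures:** the cap is level and clear over the mouth. From the lift its lower edge should be about 30 mm above the rim. The jar stands seated and untouched, and the other three containers are standing in the crate.
- **Not checked or slightly off:** I did not measure the cap's turn relative to the jar directly; it is inferred from the tool's turn, with no slip seen. Estimates of the jar's yaw differed by about 1°, and the pocket's position by 2 to 7 mm between cameras; the jar still went in without forcing.

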